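# Lift a cast on its clay disc into the drying hood with the spatula

### The arm

A 7-joint arm with a two-finger parallel gripper is mounted at the origin on a cart in front of the work surface, level with it; the furniture and walls round the work are solid. World frame = base frame: x ahead of the robot, y to its left, z up, the work surface at z = 0. Lengths are in m, angles in rad, forces in N, time in s.
With the tool pointing down it reaches from about 0.375 to 0.925 m from the base axis. Payload 3.1 kg.
Tool frame: the origin (TCP) lies between the finger pads; the fingertips stand 19 mm ahead of it and the grasp point (between the pads) is the TCP; z points along the fingers, y is the direction in which the jaws open and shut (so a half turn about z gives the same grasp; the last joint's range is limited). The gripper opens to 85 mm and grips with 20 to 120 N. Pads are 22 mm wide; open, the fingers measure 114 mm over their backs; the gripper's body (76 mm by 85 mm) begins 54 mm behind the grasp point. The pads swing forward as they close: fully open they stand 13 mm farther back than shut.
Start: joints at [-1.309, 0.383, 0.044, 1.598, -0.018, 1.161, -0.05], TCP at [0.229, 0.608, 0.25] pointing down, gripper open.
Joint ranges: [-2.61, 2.61], [-0.41, 2.15], [-1.48, 1.57], [0, 2.5], [-1.57, 4.71], [0.05, 1.97], [-2.85, 2.85]. Speed limits (rad/s): [2.79, 2.79, 3.14, 3.14, 3.14, 3.14, 3.14].

### API

Orientations are given as a unit quaternion [x, y, z, w].
In Python, from bench import move_ptp, movel, move_j, move_gripper, pause, inverse_kinematics, read_camera, camera_params, MotionError, sign_off, look_for, tip_of, read_time_s, read_qpos, read_joint_vel, read_effort, read_eef_pos, read_tcp_rot, read_ft_force, read_ft_torque, read_finger_gap gives the robot as it stands. Calls block until the motion is done:
- move_ptp(position, orientation): joint-space move of the TCP to a pose.
- movel(position, orientation=None, speed=0.15): straight line of the TCP; orientation=None keeps the orientation; speed is the mean speed in m/s.
- move_j(angles): joint-space move.
- move_gripper(opening, effort=None): finger opening in m; effort is the grip in N (None keeps the last); returns when the fingers have stopped.
- pause(seconds).
- inverse_kinematics(position, orientation): joint angles nearest the present ones, or None.
- read_camera(name): name is "side" or "top" or "wrist"; returns the picture (384x512x3 uint8, red, green, blue); there is no depth.
- camera_params(name): a dict with "K" (3x3 intrinsics, pixels), "dist_coeffs" ([k1, k2, p1, p2, k3] as OpenCV has them; the pictures are not rectified), "camera_from_world" (4x4, takes a point from world to camera coordinates). Camera axes: x right, y down, z forward; pixel columns grow to the right and rows downward; lengths in m; the calibration is good to about 2 mm. A picture is of the moment at which its call begins: read the wrist's pose just before it. camera_params takes no time and is no camera call; for the wrist camera it gives the pose at the moment of the call.
A pose or a line that the arm cannot do raises MotionError and nothing moves.
- sign_off(): hands the job in, once; it reports no verdict.
Trained networks look in the newest picture that a camera, given by its name, has taken for a name from the list of things; names that differ only in an ending like _2 or _b are one class to them, and where a whole thing is asked for, a point or a joint stands for the part that bears it (a point fixed in the world has none). Each returns a list of dicts, best first, with "confidence" (0 to 1); they miss things now and then, are a little off and sometimes report something else, mostly with a low value. They report only what shows in the picture. A call takes as long as a camera call.
- look_for(camera, name): "at" ([column, row] in pixels, amid what is visible of it).
- tip_of(camera, name): "at" ([column, row] in pixels: a listed point, or the origin of a listed thing).
Readings, each from a call of its own:
- read_time_s(): time.
- read_qpos(): joint angles.
- read_joint_vel(): joint speeds.
- read_effort(): joint torques, N m.
- read_eef_pos(): TCP position.
- read_tcp_rot(): TCP orientation.
- read_ft_force(): force on the tool from outside, world axes, zero at the start.
- read_ft_torque(): the same for the moment, N m.
- read_finger_gap(): finger opening in m.
Only numpy, scipy, OpenCV 4.12 (cv2) and the standard library are available. Lean on these libraries where they do the work, as an engineer would, in place of code of your own. Each camera call takes 0.05 s, during which the arm holds its last target.

### The job

The spatula has been pushed handle first into the drying hood: pull it out by its neck, lay it down on the bench outside the hood and let go, then take it again by its handle. Slide its blade flat under the clay disc with the plaster cast on it, lift the disc on the blade and set it centrally on the two rails in the hood, the cast still standing on it. Draw the spatula out and lay it flat on the bench clear of the hood; never touch the disc or the cast with the gripper, and leave the other things where they are.

Things in the scene. Friction and masses are not known exactly. Their poses are not given: they have to be found in the camera images.
- spatula: Steel lifting spatula with wooden handle, 225 mm long, 0.17 kg; flat underside, lies stably with the blade flat. Origin under the neck's middle; +x along the tool to the blade, z up. Blade x = 22 to 115 mm, 56 wide, 3 thick, tapering to 1 at the tip, smooth (friction 0.3). Neck x = -25 to 25, 14 wide, 26 high. Handle x = -110 to -25, 22 wide, 34 high. Starts on the bench, handle in the hood.
- spatula_neck (a point): Middle of the spatula's neck, 18 mm above its underside; the neck is 14 mm wide across the tool. At the start it lies about 60 mm in front of the housing and is where a gripper has room.
- spatula_handle (a point): Grip place for lifting on the handle (22 mm wide): 70 mm behind the neck's middle, 140 mm behind the blade's middle, 22 mm above the underside. With the blade in the hood the housing leaves no room to hold the neck, so the disc is delivered with this grip. The load is about 0.21 kg: grip with 40 N or more or the spatula pitches in the fingers. At the start it lies between the rails, under the housing.
- clay_disc: Grey fire-clay disc, 120 mm across, 8 mm thick, about 0.13 kg, too wide for the gripper. Origin at the centre of its underside, z up. Underside flat to a radius of 52 mm, then bevelled up to 4.5 mm at the rim, so that a blade lying flat on the bench slides under it while the V stop holds it. Starts flat on the bench in the V stop.
- plaster_cast: White horseshoe plaster cast, 60 x 73 x 28 mm, about 0.08 kg, standing loose on the disc. Origin at the centre of its underside, z up.
- v_stop: Aluminium V stop fixed to the bench: two bars 14 mm high, 12 wide, 56 long that bear on the disc's rim about 35 degrees either side of +x. Origin on the bench where the disc's centre stands; +x points from there through the open middle of the V: push the blade under the disc this way, from the -x side; its tip may go to x = +45 mm.
- drying_hood: Fixed grey drying hood, 130 mm deep (x), 166 wide (y), 200 high. Origin on the bench under its centre; +x points into it, the open front is at x = -65 mm. A solid blower housing fills z = 120 to 200 mm over the whole footprint (a tape roll on top); 146 mm between the side walls.
- hood_seat (a point): The disc's place: centre of the hood, between its two rails, at the height of their tops (z = 22 mm); same axes as the hood. The rails run along x for the hood's depth, 16 mm wide, 22 high, inner faces 76 mm apart, so the 56 mm blade can sink between them and leave the disc on them.
- free_place (a point): Fixed point on the free bench near the front edge, right of the V stop, with room above it to turn the held spatula (say 110 mm up). The fixed aluminium case behind, 210 mm high, has its front face from about (0.49, 0.24) to (0.60, -0.17); the bagged machine on the right, taller than 300 mm, begins near y = -0.33 for x above 0.53: keep the gripper and wrist clear of both.
- abrasive_block: Brown and black abrasive block, 41 x 66 x 26 mm, a bystander. Origin at the centre of its underside.
- tumbler: Plain tumbler, 66 mm across, 78 mm high, a bystander. Origin at the centre of its underside.
- jar: Lidded jar, 58 mm across, 70 mm high, a bystander. Origin at the centre of its underside.
- bowl: Mixing bowl, 100 mm across, 60 mm high, a bystander. Origin at the centre of its underside.

How it is judged:
By the outcome, as a careful person would: the job done as asked, in the order asked, and still so for the second after the job is handed in, with the robot touching nothing.
It also fails if it takes over 72 s, if anything falls off the work surface, if the arm or the gripper's body presses on something with over 40 N, if the wrist force passes 120 N, or if a joint passes its speed limit or range.

## Working session

There is one attempt and no reset: what is moved stays moved. The work goes in short steps, each a Python script; the robot and the scene stay as the last script left them, time stands still between calls to the robot, and variables do not carry over. Pictures are saved under pics/ and viewed, and the job is handed in when it is done.

```bash
ls; mkdir -p pics
python3 - <<'E'
from bench import *
import cv2,numpy as np
print(read_time_s(),read_eef_pos(),read_tcp_rot())
for c in ["side","top","wrist"]:
    im=read_camera(c); cv2.imwrite(f"pics/a_{c}.png",im[:,:,::-1])
    p=camera_params(c); print(c,np.round(p["K"],1).tolist(),p["dist_coeffs"],np.round(p["camera_from_world"],3).tolist())
    for n in ["spatula","clay_disc","plaster_cast","v_stop","drying_hood","abrasive_block","tumbler","jar","bowl"]:
        t=tip_of(c,n); 
        print(n,[(np.round(d["at"]).tolist(),round(d["confidence"],2)) for d in t[:2]])
    for n in ["spatula_neck","spatula_handle","hood_seat","free_place"]:
        t=tip_of(c,n); 
        print(n,[(np.round(d["at"]).tolist(),round(d["confidence"],2)) for d in t[:2]])
print(read_time_s())
E
```

```text
pics
0.0 [0.22856007 0.60754527 0.24886419] [ 1.78905785e-01  9.83865337e-01 -1.30064304e-03 -1.67342538e-04]
side [[430.9, 0.0, 250.7], [0.0, 430.9, 197.2], [0.0, 0.0, 1.0]] [0.00062131 0.         0.         0.         0.        ] [[0.812, -0.584, 0.013, -0.421], [-0.503, -0.711, -0.492, 0.372], [0.296, 0.393, -0.871, 1.036], [0.0, 0.0, 0.0, 1.0]]
spatula [([152.0, 186.0], 0.91), ([225.0, 254.0], 0.57)]
clay_disc [([226.0, 254.0], 0.66)]
plaster_cast [([227.0, 253.0], 0.63)]
v_stop []
drying_hood [([141.0, 157.0], 0.61)]
abrasive_block [([214.0, 215.0], 0.88), ([138.0, 155.0], 0.16)]
tumbler [([342.0, 258.0], 0.91), ([375.0, 247.0], 0.26)]
jar [([353.0, 289.0], 0.57)]
bowl [([146.0, 163.0], 0.35)]
spatula_neck [([155.0, 182.0], 0.69)]
spatula_handle [([149.0, 165.0], 0.59)]
hood_seat [([140.0, 156.0], 0.8)]
free_place [([267.0, 315.0], 0.94)]
top [[386.2, 0.0, 261.4], [0.0, 386.2, 184.2], [0.0, 0.0, 1.0]] [0.00224808 0.         0.         0.         0.        ] [[0.016, -1.0, -0.007, 0.05], [-0.999, -0.016, -0.042, 0.575], [0.042, 0.007, -0.999, 1.3], [0.0, 0.0, 0.0, 1.0]]
spatula [
[... 326 characters left out ...]
42.0, 131.0], 0.96), ([168.0, 235.0], 0.75)]
spatula_neck [([192.0, 242.0], 0.92)]
spatula_handle [([168.0, 234.0], 0.7)]
hood_seat [([157.0, 232.0], 0.67)]
free_place [([332.0, 226.0], 0.74), ([159.0, 236.0], 0.48)]
wrist [[341.2, 0.0, 253.8], [0.0, 341.2, 186.1], [0.0, 0.0, 1.0]] [-0.06159114  0.          0.          0.          0.        ] [[0.352, 0.936, -0.0, -0.65], [0.895, -0.336, 0.292, -0.038], [0.273, -0.103, -0.956, 0.38], [0.0, 0.0, 0.0, 1.0]]
spatula []
clay_disc []
plaster_cast []
v_stop []
drying_hood [([153.0, 320.0], 0.68)]
abrasive_block []
tumbler []
jar []
bowl []
spatula_neck []
spatula_handle []
hood_seat [([150.0, 334.0], 0.82), ([154.0, 320.0], 0.6)]
free_place []
2.1
```

View pics/a_side.png

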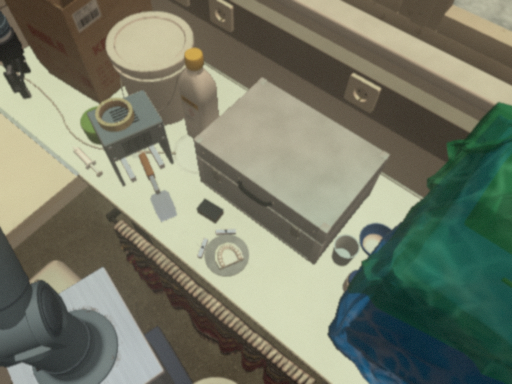

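View pics/a_top.png

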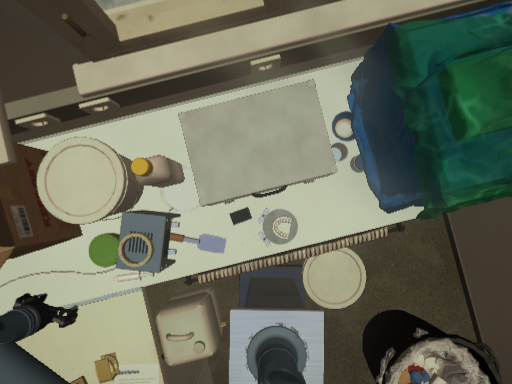

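View pics/a_wrist.png

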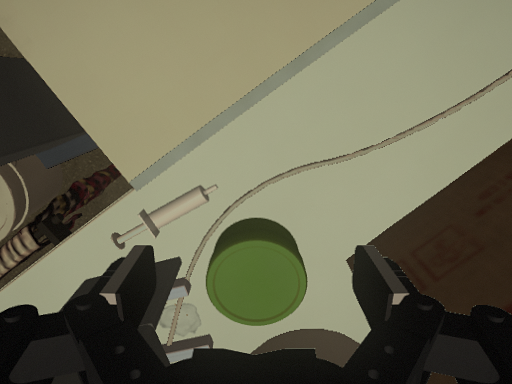

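```bash
cat > h.py <<'E'
from bench import *
import cv2,numpy as np
from scipy.spatial.transform import Rotation as R
def proj(c,pts,p=None):
    p=p or camera_params(c); T=np.array(p["camera_from_world"])
    return cv2.projectPoints(np.array(pts,float).reshape(-1,1,3),cv2.Rodrigues(T[:3,:3])[0],T[:3,3],np.array(p["K"]),np.array(p["dist_coeffs"]))[0].reshape(-1,2)
def back(c,uv,z,p=None):
    p=p or camera_params(c); T=np.array(p["camera_from_world"]); K=np.array(p["K"])
    n=cv2.undistortPoints(np.array(uv,float).reshape(-1,1,2),K,np.array(p["dist_coeffs"])).reshape(-1,2)
    d=np.c_[n,np.ones(len(n))]@T[:3,:3]; o=-T[:3,:3].T@T[:3,3]
    return o+d*((z-o[2])/d[:,2])[:,None]
def qdown(th):
    # tool z down; tool y (jaw) direction at world angle th
    y=np.array([np.cos(th),np.sin(th),0]); z=np.array([0,0,-1.]); x=np.cross(y,z)
    return R.from_matrix(np.c_[x,y,z]).as_quat()
E
python3 - <<'E'
from h import *
for c,l in dict(side=dict(neck=(155,182,.018),handle=(149,165,.022),sp=(152,186,0),hood=(141,157,0),seat=(140,156,.022),disc=(226,254,0),cast=(227,253,.008),abr=(214,215,0),tum=(342,258,0),jar=(353,289,0),free=(267,315,0)),top=dict(neck=(192,242,.018),handle=(168,234,.022),sp=(191,242,0),hood=(157,235,0),seat=(157,232,.022),disc=(280,226,0),cast=(280,226,.008),abr=(242,214,0),tum=(333,153,0),jar=(355,162,0),bowl=(342,131,0),free=(332,226,0))).items():
    for k,v in l.items(): print(c,k,np.round(back(c,v[:2],v[2])[0],3))
E
```

```text
side neck [0.389 0.297 0.018]
side handle [0.403 0.356 0.022]
side sp [0.378 0.302 0.   ]
side hood [0.401 0.412 0.   ]
side seat [0.397 0.4   0.022]
side disc [ 0.435 -0.001  0.   ]
side cast [ 0.438 -0.003  0.008]
side abr [0.474 0.116 0.   ]
side tum [ 0.684 -0.192  0.   ]
side jar [ 0.65  -0.273  0.   ]
side free [ 0.427 -0.197  0.   ]
top neck [0.375 0.289 0.018]
top handle [0.401 0.37  0.022]
top sp [0.373 0.296 0.   ]
top hood [0.395 0.413 0.   ]
top seat [0.407 0.407 0.022]
top disc [ 0.433 -0.007  0.   ]
top cast [ 0.433 -0.006  0.008]
top abr [0.471 0.124 0.   ]
top tum [ 0.686 -0.185  0.   ]
top jar [ 0.656 -0.261  0.   ]
top bowl [ 0.762 -0.216  0.   ]
top free [ 0.435 -0.184  0.   ]
```

Run:
```python
import cv2
t=cv2.imread("pics/a_top.png"); s=cv2.imread("pics/a_side.png")
cv2.imwrite("pics/z1.png",cv2.resize(t[190:290,105:245],None,fx=5.5,fy=5.5,interpolation=cv2.INTER_CUBIC))
cv2.imwrite("pics/z2.png",cv2.resize(t[190:260,220:320],None,fx=8,fy=8,interpolation=cv2.INTER_CUBIC))
cv2.imwrite("pics/z3.png",cv2.resize(s[80:230,80:240],None,fx=4,fy=4,interpolation=cv2.INTER_CUBIC))
cv2.imwrite("pics/z4.png",cv2.resize(s[180:290,170:290],None,fx=5,fy=5,interpolation=cv2.INTER_CUBIC))
```

```text
(no output)
```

View pics/z1.png

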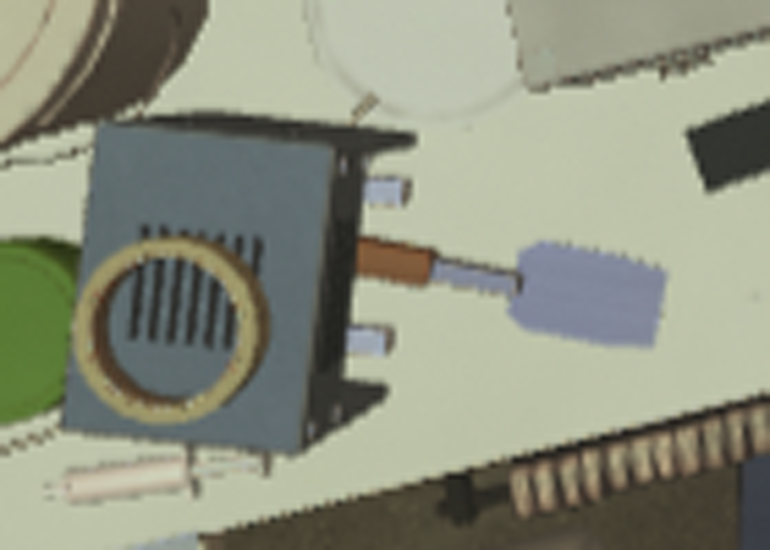

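View pics/z2.png

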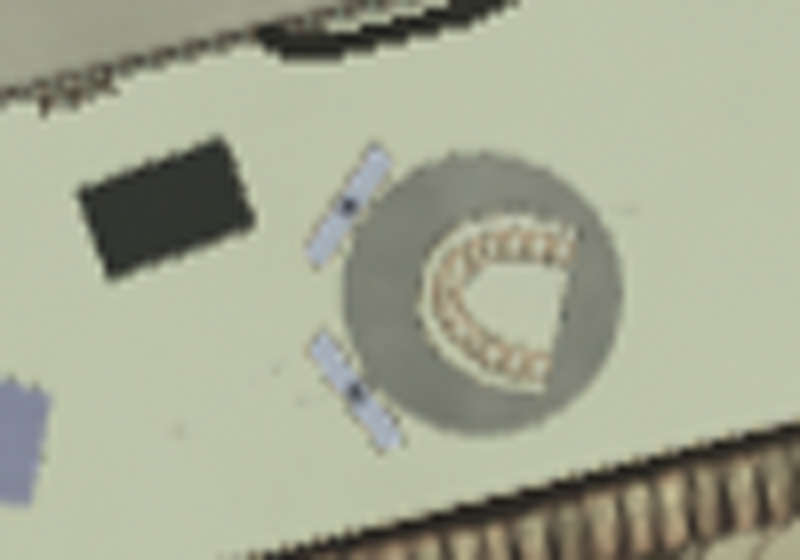

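View pics/z3.png

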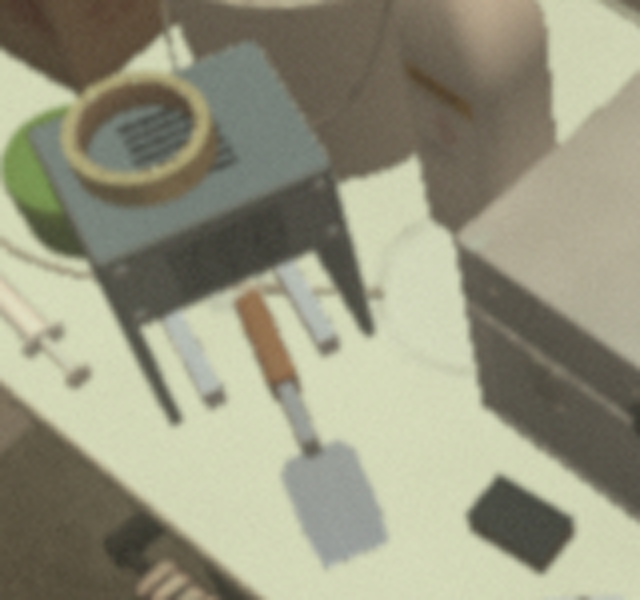

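View pics/z4.png

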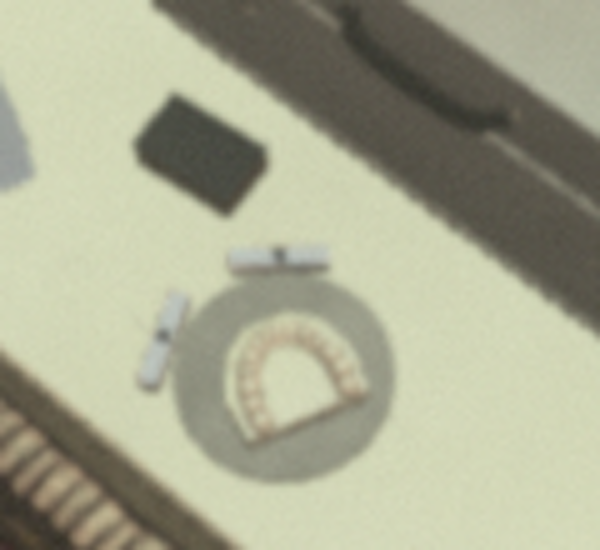

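```bash
cat > fit.py <<'E'
from h import *
from scipy.optimize import least_squares
def un(pts,s,ox,oy): return [((x+.5)/s-.5+ox,(y+.5)/s-.5+oy) for x,y in pts]
def fit(obs,x0):
    # obs: list (cam, local pts, pixels)
    P={c:camera_params(c) for c in ("side","top")}
    def f(v):
        c,s=np.cos(v[2]),np.sin(v[2]); r=[]
        for cam,L,px in obs:
            L=np.array(L); W=np.c_[v[0]+c*L[:,0]-s*L[:,1],v[1]+s*L[:,0]+c*L[:,1],L[:,2]]
            r.append((proj(cam,W,P[cam])-np.array(px)).ravel())
        return np.concatenate(r)
    o=least_squares(f,x0,loss="soft_l1"); return o.x,np.round(f(o.x),1)
E
python3 - <<'E'
from fit import *
# hood: +x≈+y
h=.065;w=.083
top=[(h,-w,.2),(-h,-w,.2),(-h,w,.2),(h,w,.2)]  # y_h: +x=+Y => +y_h=-X
T=un([(100,125),(335,145),(300,452),(65,428)],5.5,105,190)
S=un([(250,42),(328,165),(105,265),(30,128)],4,80,80)
print("hood",fit([("top",top,T),("side",top,S)],[.4,.4,1.57]))
print("hood top",fit([("top",top,T)],[.4,.4,1.57])); print("hood side",fit([("side",top,S)],[.4,.4,1.57]))
a=np.radians(35); B=[(.066*np.cos(a),-.066*np.sin(a),.014),(.066*np.cos(a),.066*np.sin(a),.014)]
T=un([(348,205),(356,390)],8,220,190); S=un([(279,255),(163,337)],5,170,180)
print("v",fit([("top",B,T),("side",B,S)],[.43,0,1.57]))
print("v t",fit([("top",B,T)],[.43,0,1.57]));print("v s",fit([("side",B,S)],[.43,0,1.57]))
# disc rim extreme points in top: centre of ellipse
print(back("top",un([(483,293)],8,220,190),.008),back("side",un([(285,378)],5,170,180),.008))
# spatula: blade tip corners, blade/neck shoulders, neck-handle junction
L=[(.115,.028,.001),(.115,-.028,.001),(-.025,0,.03)]
T=un([(668,270),(655,347),(434,266)],5.5,105,190)
S=un([(385,541),(325,567),(285,385)],4,80,80)
print("sp",fit([("top",L,T),("side",L,S)],[.378,.295,-1.57]))
print("sp t",fit([("top",L,T)],[.378,.295,-1.57]));print("sp s",fit([("side",L,S)],[.378,.295,-1.57]))
E
```

```text
hood (array([0.39458126, 0.40472189, 1.48638501]), array([-1. , -1.8,  0.7, -0.9,  0.7,  0.6, -1.2,  0.4,  1. , -1.2,  1.7,
       -0. , -2.4,  0.9, -1.8,  0.8]))
hood top (array([0.39356104, 0.40409177, 1.48584155]), array([-0.7, -1.4,  0.9, -0.5,  0.9,  1. , -1. ,  0.7]))
hood side (array([0.39621092, 0.40490319, 1.48879122]), array([ 1.4, -1.5,  2.3, -0.4, -1.7,  0.6, -1.3,  0.5]))
v (array([ 0.43334906, -0.00451521,  1.62532283]), array([ 0. ,  0.2, -0.1, -0.4, -0.4,  0.3,  0.3, -0.2]))
v t (array([ 0.43324572, -0.00458461,  1.63014119]), array([ 0. ,  0.3, -0. , -0.3]))
v s (array([ 0.4333811 , -0.00445587,  1.62142526]), array([-0.3,  0.3,  0.3, -0.3]))
[[ 0.43241125 -0.00613537  0.008     ]] [[ 0.43308721 -0.00787858  0.008     ]]
sp (array([ 0.38447993,  0.29274722, -1.74936972]), array([ 0.6, -1.5, -0.3,  0.7, -0.4,  0.1,  2.5, -0. , -1.3,  1. , -0.1,
       -0.9]))
sp t (array([ 0.38456428,  0.29238923, -1.75925684]), array([ 0.7, -1.2, -0.3,  1. , -0.3,  0. ]))
sp s (array([ 0.3843845 ,  0.29276639, -1.74215833]), array([ 2.7, -0.2, -1. ,  1. , -0.2, -0.8]))
```

Run:
```python
from h import *
def P(o,y,d,z): return [o[0]+d*np.cos(y),o[1]+d*np.sin(y),z]
S=(.3845,.2925);SY=-1.75;V=(.4333,-.0045);VY=1.625;H=(.3945,.4045);HY=1.487
for k in (1,-1):
    for n,p,y in [("neck",P(S,SY,0,.024),SY),("neckup",P(S,SY,.08,.15),SY),("free",P(V,VY,-.20,.15),VY),("freelow",P(V,VY,-.20,.024),VY),("handle",P(V,VY,-.27,.024),VY),("under",P(V,VY,-.14,.024),VY),("hand_h",P(H,HY,-.14,.03),HY),("hoodout",P(H,HY,-.29,.026),HY)]:
        for s in (y,):
            q=inverse_kinematics(p,qdown(s+k*np.pi/2)); print(k,n,np.round(p,3),None if q is None else np.round(q,2))
```

```text
1 neck [0.384 0.292 0.024] [-1.06  0.44  0.36  2.15 -0.27  0.6  -0.68]
1 neckup [0.37  0.214 0.15 ] [-1.05  0.09  0.45  2.22 -0.05  0.85 -0.75]
1 free [ 0.444 -0.204  0.15 ] [-0.75  0.63  1.39  2.11 -0.73  1.04 -2.07]
1 freelow [ 0.444 -0.204  0.024] [-0.68  1.13  1.36  2.16 -1.29  1.17 -1.71]
1 handle [ 0.448 -0.274  0.024] [-0.51  1.17  1.36  2.08 -1.3   1.21 -1.62]
1 under [ 0.441 -0.144  0.024] [-0.82  1.1   1.36  2.22 -1.29  1.14 -1.81]
1 hand_h [0.383 0.265 0.03 ] [-0.62  0.38 -0.08  2.17  0.05  0.59  2.32]
1 hoodout [0.37  0.116 0.026] [-0.51  0.28  0.11  2.35 -0.06  0.51  2.71]
-1 neck [0.384 0.292 0.024] [-0.65  0.42 -0.09  2.13  0.07  0.59  2.17]
-1 neckup [0.37  0.214 0.15 ] [-0.71  0.09  0.09  2.2  -0.01  0.85  2.35]
-1 free [ 0.444 -0.204  0.15 ] [-0.35  0.26  0.78  2.1  -0.23  0.87  0.62]
-1 freelow [ 0.444 -0.204  0.024] [-0.23  0.52  0.67  2.15 -0.53  0.64  0.87]
-1 handle [ 0.448 -0.274  0.024] [ 0.04  0.53  0.51  2.06 -0.41  0.66  0.87]
-1 under [ 0.441 -0.144  0.024] [-0.58  0.61  0.95  2.21 -0.79  0.71  0.98]
-1 hand_h [0.383 0.265 0.03 ] [-1.03  0.4   0.38  2.19 -0.26  0.59 -0.55]
-1 hoodout [0.37  0.116 0.026] [-0.83  0.31  0.46  2.36 -0.28  0.52 -0.24]
```

```bash
cat >> h.py <<'E'
def P(o,y,d,z): return [o[0]+d*np.cos(y),o[1]+d*np.sin(y),z]
def Q(yaw): return qdown(yaw-np.pi/2)
def st(m=""):
    print(m,"t",round(read_time_s(),2),"p",np.round(read_eef_pos(),4),"q",np.round(read_qpos(),2),"gap",round(read_finger_gap(),4),"F",np.round(read_ft_force(),1),"M",np.round(read_ft_torque(),2))
def snap(c,n):
    im=read_camera(c); cv2.imwrite(f"pics/{n}.png",im[:,:,::-1]); return im
S=(.3845,.2925);SY=-1.75;V=(.4333,-.0045);VY=1.625;H=(.3945,.4045);HY=1.487
E
python3 - <<'E'
from h import *
q=read_tcp_rot()
movel([.229,.608,.36],q,speed=.3); st()
move_ptp([.365,.23,.36],Q(SY)); st()
move_gripper(.05)
move_ptp(P(S,SY,.0,.17),Q(SY)); st()
p=camera_params("wrist"); snap("wrist","b_w")
for n in ["spatula_neck","spatula"]: print(n,[(d["at"],d["confidence"]) for d in tip_of("wrist",n)])
print(proj("wrist",[P(S,SY,0,.018),P(S,SY,0,.026),P(S,SY,-.025,.03),P(S,SY,.115,.001)],p)); np.save("bw.npy",p["camera_from_world"])
st()
E
```

```text
t 2.62 p [0.2292 0.6086 0.3621] q [-1.31  0.31  0.05  1.46 -0.02  1.37 -0.05] gap 0.0853 F [-0.4  0.2 -0.7] M [-0.05  0.03  0.01]
 t 4.62 p [0.3648 0.2304 0.3597] q [-0.9  -0.14  0.22  1.95  0.03  1.33  2.27] gap 0.0856 F [-0.3  0.8 -0.5] M [-0.02  0.01  0.02]
 t 5.88 p [0.3854 0.2929 0.171 ] q [-0.93  0.16  0.21  2.07 -0.04  0.91  2.27] gap 0.05 F [-0.3 -0.6 -0.3] M [ 0.01 -0.04 -0.03]
spatula_neck [([256.6, 174.8], 0.92)]
spatula [([258.4, 171.2], 0.73)]
[[255.02713965 174.09629538]
 [255.06117293 176.64440758]
 [255.05007174 207.02253035]
 [255.06724983  29.75445867]]
 t 6.03 p [0.386  0.2933 0.1723] q [-0.93  0.16  0.21  2.07 -0.04  0.91  2.27] gap 0.0499 F [0.1 0.5 1. ] M [-0.02  0.01 -0.03]
```

```bash
ls pics
```

```text
a_side.png
a_top.png
a_wrist.png
b_w.png
z1.png
z2.png
z3.png
z4.png
```

View pics/b_w.png

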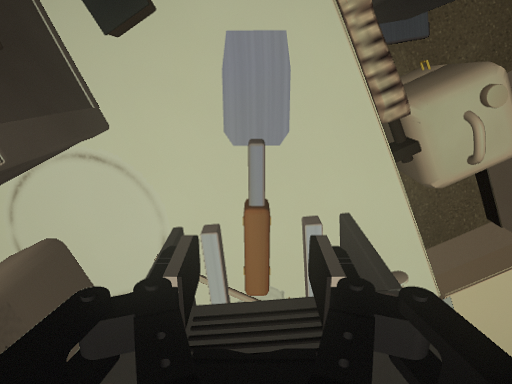

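Run:
```python
from h import *
movel(P(S,SY,0,.024),Q(SY),speed=.12); st("down")
move_gripper(0.0,60); st("grip")
movel(P(S,SY,0,.030),Q(SY),speed=.05); st("lift")
movel(P(S,SY,.10,.030),Q(SY),speed=.12); st("pulled")
snap("wrist","c_w");snap("side","c_s")
```

```text
down t 7.39 p [0.3851 0.293  0.0247] q [-0.89  0.42  0.17  2.14 -0.13  0.59  2.34] gap 0.0502 F [ 0.   0.6 -0.2] M [-0.01 -0.01  0.05]
grip t 7.81 p [0.3849 0.2929 0.0247] q [-0.89  0.42  0.17  2.14 -0.13  0.59  2.34] gap 0.0128 F [-0.6  0.   5.8] M [-0.12  0.16  0.03]
lift t 8.07 p [0.3844 0.2923 0.03  ] q [-0.89  0.41  0.17  2.14 -0.12  0.6   2.33] gap 0.013 F [-0.2  0.4 -1.5] M [-0.03  0.    0.01]
pulled t 9.06 p [0.3673 0.1952 0.0303] q [-0.77  0.32  0.2   2.29 -0.12  0.54  2.48] gap 0.0129 F [ 0.9  0.1 -1.6] M [-0.04 -0.02 -0.01]
```

View pics/c_w.png

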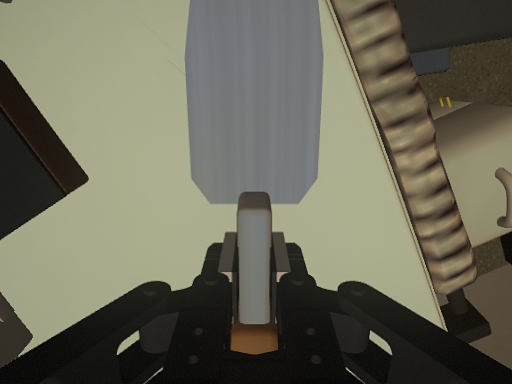

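View pics/c_s.png

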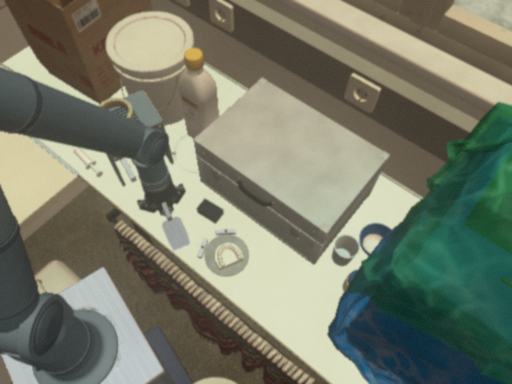

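Run:
```python
from h import *
movel(P(S,SY,.10,.16),Q(SY),speed=.2); st("up")
g=P(V,VY,-.205,.16)
q=inverse_kinematics(g,Q(VY)); print(g,np.round(q,2))
# intermediate halfway, blade toward robot (-x)
m=[.43,0.0,.17]; q2=inverse_kinematics(m,Q(-np.pi)); print(np.round(q2,2))
move_ptp(m,Q(-np.pi-.05)); st("mid")
q=inverse_kinematics(g,Q(VY)); print(np.round(q,2))
```

```text
up t 9.96 p [0.3659 0.1938 0.1592] q [-0.81  0.05  0.23  2.23 -0.01  0.87  2.39] gap 0.0127 F [-1.  -0.6 -1.3] M [ 0.02 -0.    0.03]
[np.float64(0.44440631268052194), np.float64(-0.20919892481066546), 0.16] [-0.31  0.23  0.74  2.08 -0.2   0.89  0.6 ]
[-0.58  0.05  0.5   2.2  -0.03  0.89  1.51]
mid t 10.85 p [0.4291 0.0008 0.1689] q [-0.58  0.06  0.5   2.2  -0.03  0.89  1.46] gap 0.0127 F [-0.7 -0.1 -2. ] M [ 0.04  0.01 -0.02]
[-0.34  0.24  0.78  2.08 -0.22  0.9   0.61]
```

Run:
```python
from h import *
move_ptp(P(V,VY,-.205,.16),Q(VY)); st("free up")
movel(P(V,VY,-.205,.035),Q(VY),speed=.15); st("low")
movel(P(V,VY,-.205,.0255),Q(VY),speed=.03); st("down")
snap("wrist","d_w"); snap("side","d_s"); snap("top","d_t")
```

```text
free up t 11.7 p [ 0.4449 -0.2067  0.1594] q [-0.34  0.24  0.78  2.08 -0.22  0.9   0.62] gap 0.0126 F [ 1.  -0.6 -1.5] M [ 0.08 -0.06  0.03]
low t 12.68 p [ 0.4453 -0.2093  0.0357] q [-0.18  0.48  0.62  2.14 -0.46  0.66  0.81] gap 0.0126 F [-0.2 -0.6 -1.8] M [ 0.04 -0.04 -0.03]
down t 13.15 p [ 0.4443 -0.2092  0.0254] q [-0.17  0.5   0.61  2.14 -0.48  0.64  0.83] gap 0.0126 F [ 0.7  0.1 -0.9] M [ 0.01 -0.01 -0.05]
```

View pics/d_w.png

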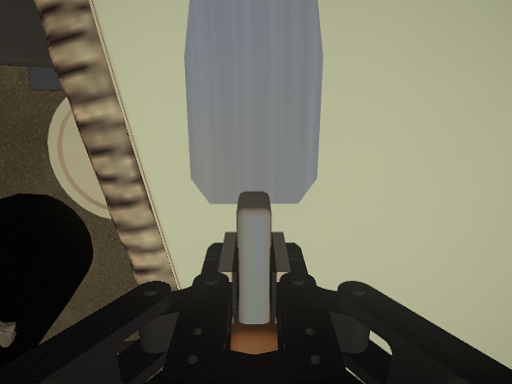

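View pics/d_s.png

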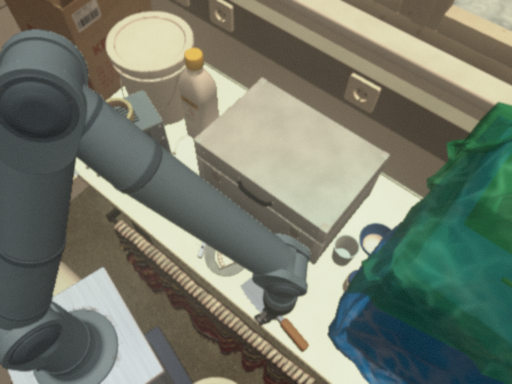

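Run:
```python
from h import *
move_gripper(.05); st("open")
movel(P(V,VY,-.205,.13),Q(VY),speed=.25)
move_ptp(P(V,VY,-.29,.20),Q(VY)); st("up")
p=camera_params("wrist"); im=snap("wrist","e_w"); np.save("ew.npy",p["camera_from_world"])
for n in ["spatula_neck","spatula_handle","clay_disc","v_stop","plaster_cast"]:
    r=[(np.round(d["at"],1).tolist(),round(d["confidence"],2)) for d in tip_of("wrist",n)[:2]]; print(n,r, [np.round(back("wrist",d[0],dict(spatula_neck=.018,spatula_handle=.022,plaster_cast=.008).get(n,0),p)[0],4).tolist() for d in r])
print(proj("wrist",[P(V,VY,-.205-.07,.022),P(V,VY,-.205,.018),P(V,VY,-.205+.115,.001),P(V,VY,0,0),P(V,VY,-.06,.006)],p))
```

```text
open t 13.74 p [ 0.4446 -0.2093  0.0256] q [-0.17  0.5   0.61  2.14 -0.48  0.64  0.83] gap 0.0497 F [ 0.6 -0.5  0.7] M [-0.02  0.   -0.02]
up t 14.82 p [ 0.448  -0.2945  0.199 ] q [-0.2   0.29  0.82  1.95 -0.25  1.01  0.78] gap 0.0502 F [-0.2  0.6 -0.6] M [ 0.09  0.01 -0.01]
spatula_neck [([254.4, 71.7], 0.9)] [[0.4437, -0.2114, 0.018]]
spatula_handle [([253.7, 71.4], 0.71)] [[0.4431, -0.2113, 0.022]]
clay_disc [] []
v_stop [] []
plaster_cast [([258.1, 149.9], 0.41)] [[0.4508, -0.2809, 0.008]]
[[ 255.44827394  150.73056531]
 [ 255.38825927   69.02238879]
 [ 255.23928937  -73.53328194]
 [ 255.08407342 -193.03453878]
 [ 255.1953193  -116.80950134]]
```

View pics/e_w.png

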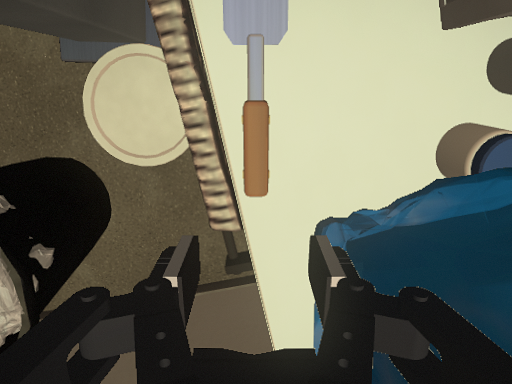

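Run:
```python
from h import *
p=camera_params("wrist"); p["camera_from_world"]=np.load("ew.npy")
for d in (-.209,-.205,-.201):
  print(d,proj("wrist",[P(V,VY,d-.11,.017),P(V,VY,d-.025,.034),P(V,VY,d-.025,.02),P(V,VY,d+.022,.026),P(V,VY,d+.03,.003)],p).round(1).tolist())
```

```text
-0.209 [[255.5, 195.6], [255.4, 104.8], [255.4, 103.8], [255.4, 45.7], [255.3, 38.8]]
-0.205 [[255.5, 191.5], [255.4, 99.9], [255.4, 99.1], [255.4, 40.6], [255.3, 34.0]]
-0.201 [[255.5, 187.5], [255.4, 94.9], [255.4, 94.3], [255.4, 35.3], [255.3, 29.1]]
```

Run:
```python
from h import *
move_ptp(P(V,VY,-.276,.12),Q(VY))
movel(P(V,VY,-.276,.0235),Q(VY),speed=.15); st("down")
move_gripper(0,90); st("grip")
movel(P(V,VY,-.25,.0232),Q(VY),speed=.06); st("slide")
snap("wrist","f_w"); snap("side","f_s"); snap("top","f_t")
```

```text
down t 16.33 p [ 0.4493 -0.2811  0.0247] q [-0.04  0.56  0.62  2.05 -0.52  0.68  0.97] gap 0.0501 F [-0.7  0.8  0. ] M [ 0.01 -0.03  0.04]
grip t 16.7 p [ 0.4495 -0.2808  0.0249] q [-0.04  0.56  0.62  2.05 -0.52  0.68  0.97] gap 0.0205 F [-0.5  0.6  5.9] M [0.14 0.19 0.01]
slide t 17.28 p [ 0.4487 -0.2556  0.0249] q [-0.1   0.54  0.63  2.08 -0.51  0.66  0.93] gap 0.0204 F [ 0.  -2.5  9.8] M [-0.42  0.21  0.06]
```

Run:
```python
import cv2
a=cv2.imread("pics/f_s.png")[200:360,180:340]; b=cv2.imread("pics/f_t.png")[170:300,220:380]
cv2.imwrite("pics/f_z.png",cv2.resize(cv2.vconcat([a,b])[:, :],None,fx=2,fy=2,interpolation=cv2.INTER_CUBIC))
cv2.imwrite("pics/f_z2.png",cv2.resize(a,None,fx=3.7,fy=3.7,interpolation=cv2.INTER_CUBIC))
```

```text
(no output)
```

View pics/f_w.png

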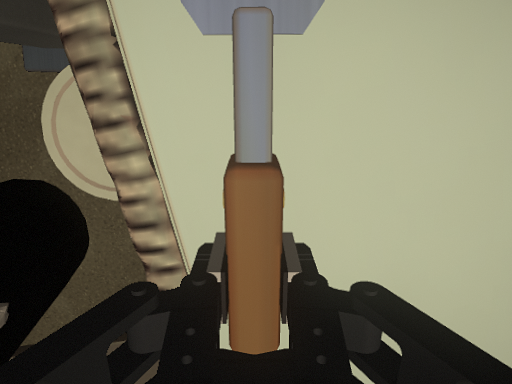

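View pics/f_z2.png

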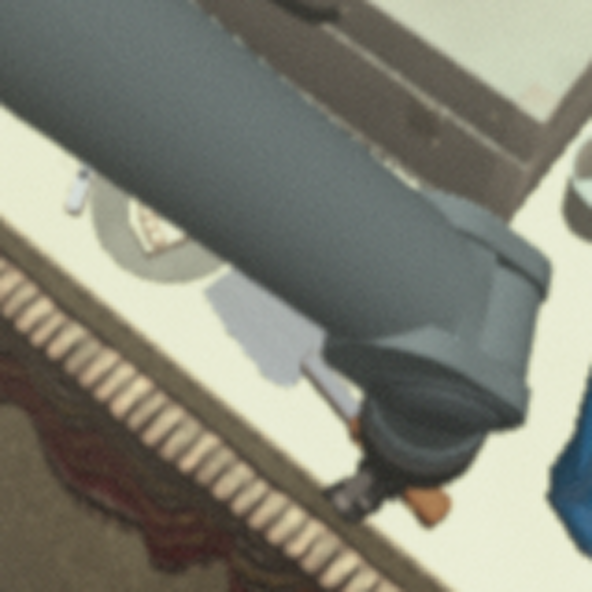

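View pics/f_z.png

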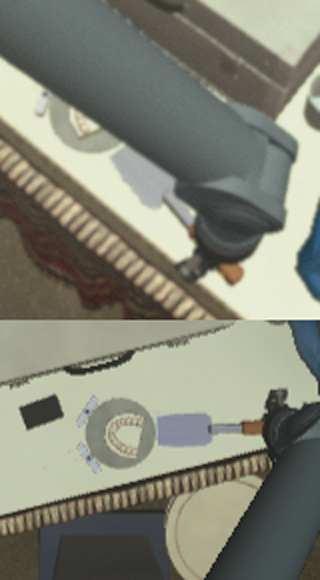

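Run:
```python
from h import *
for d in (-.225,-.195,-.165,-.143):
    movel(P(V,VY,d,.0235),Q(VY),speed=.05); st(d)
snap("side","g_s"); snap("top","g_t"); snap("wrist","g_w")
a=cv2.imread("pics/g_s.png")[190:310,180:340]; b=cv2.imread("pics/g_t.png")[180:270,230:350]
cv2.imwrite("pics/g_z1.png",cv2.resize(a,None,fx=4,fy=4,interpolation=cv2.INTER_CUBIC))
cv2.imwrite("pics/g_z2.png",cv2.resize(b,None,fx=6,fy=6,interpolation=cv2.INTER_CUBIC))
```

```text
-0.225 t 18.08 p [ 0.4471 -0.2306  0.0249] q [-0.15  0.52  0.63  2.12 -0.51  0.65  0.89] gap 0.0206 F [ 1.6 -3.2  7.6] M [-0.58  0.1   0.09]
-0.195 t 18.83 p [ 0.4456 -0.2009  0.0249] q [-0.21  0.5   0.64  2.15 -0.5   0.63  0.83] gap 0.0207 F [ 0.5 -3.8  7.1] M [-0.61  0.18  0.1 ]
-0.165 t 19.58 p [ 0.444  -0.1711  0.0249] q [-0.28  0.48  0.64  2.18 -0.5   0.62  0.77] gap 0.0209 F [-0.1 -5.4  7.8] M [-0.74  0.12  0.1 ]
-0.143 t 20.18 p [ 0.4432 -0.1618  0.0264] q [-0.32  0.47  0.66  2.2  -0.48  0.6   0.73] gap 0.0209 F [  0.5 -26.4   6.3] M [-4.54  0.49  0.41]
```

View pics/g_z1.png

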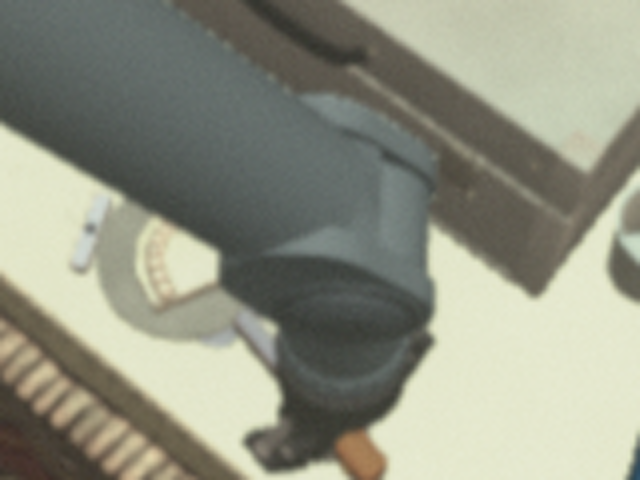

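View pics/g_z2.png

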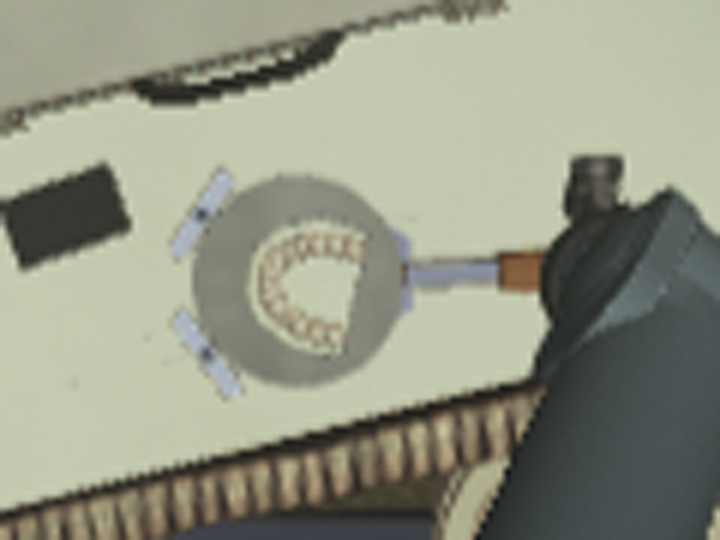

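View pics/g_w.png

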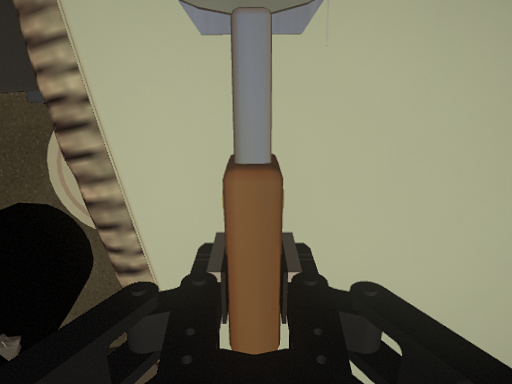

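Run:
```python
from h import *
movel(P(V,VY,-.1595,.0237),Q(VY),speed=.03); st("back")
movel(P(V,VY,-.1595,.030),Q(VY),speed=.02); st("lift")
movel(P(V,VY,-.1595,.060),Q(VY),speed=.04); st("lift")
snap("side","h_s"); snap("top","h_t"); snap("wrist","h_w")
a=cv2.imread("pics/h_s.png")[190:310,180:340]; b=cv2.imread("pics/h_t.png")[180:270,230:350]
cv2.imwrite("pics/h_z1.png",cv2.resize(a,None,fx=4,fy=4,interpolation=cv2.INTER_CUBIC))
cv2.imwrite("pics/h_z2.png",cv2.resize(b,None,fx=6,fy=6,interpolation=cv2.INTER_CUBIC))
```

```text
back t 21.02 p [ 0.4425 -0.1629  0.0249] q [-0.29  0.48  0.64  2.18 -0.5   0.62  0.76] gap 0.0201 F [-2.2  0.4 13. ] M [ 0.11  0.48 -0.39]
lift t 21.49 p [ 0.4416 -0.1636  0.0296] q [-0.3   0.47  0.65  2.19 -0.48  0.63  0.75] gap 0.0201 F [ 1.3 -1.3 -4. ] M [-0.94 -0.29 -0.16]
lift t 22.39 p [ 0.4417 -0.1636  0.0599] q [-0.35  0.41  0.71  2.18 -0.42  0.69  0.7 ] gap 0.0207 F [-0.2  0.7 -4.2] M [-0.42 -0.05 -0.01]
```

View pics/h_z1.png

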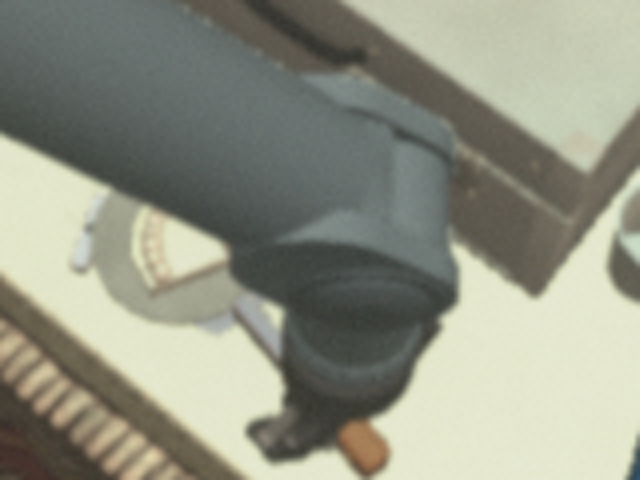

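View pics/h_z2.png

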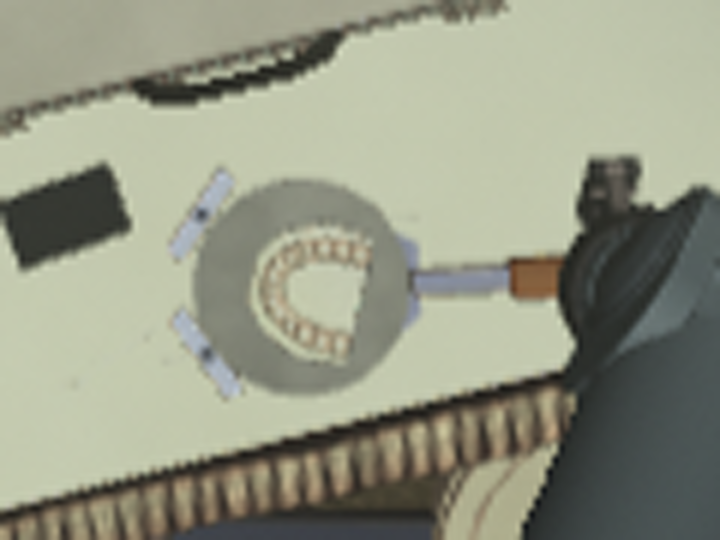

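View pics/h_w.png

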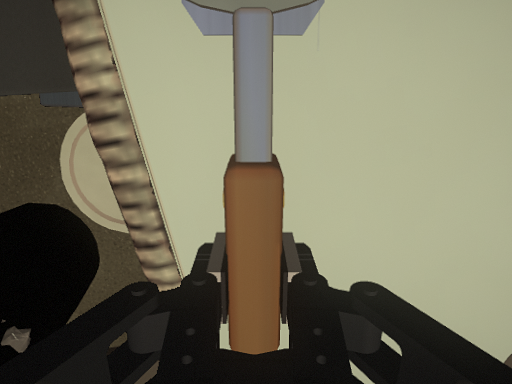

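Run:
```python
from h import *
print(back("top",[((302+.5)/6-.5+230,(287+.5)/6-.5+180)],.046))
movel(P(V,VY,-.1595,.085),Q(VY),speed=.06); st("lift")
g=P(H,HY,-.295,.085); print(g)
movel(g,Q(HY),speed=.11); st("pre")
snap("side","i_s"); snap("top","i_t"); snap("wrist","i_w")
a=cv2.imread("pics/i_s.png")[90:240,80:240]; b=cv2.imread("pics/i_t.png")[190:290,105:245]
cv2.imwrite("pics/i_z1.png",cv2.resize(a,None,fx=4,fy=4,interpolation=cv2.INTER_CUBIC))
cv2.imwrite("pics/i_z2.png",cv2.resize(b,None,fx=5.5,fy=5.5,interpolation=cv2.INTER_CUBIC))
```

```text
[[ 0.4308665  -0.00451794  0.046     ]]
lift t 23.11 p [ 0.4423 -0.1637  0.0854] q [-0.39  0.36  0.75  2.17 -0.37  0.74  0.65] gap 0.0208 F [ 0.6 -0.  -4.2] M [-0.42 -0.02 -0.04]
[np.float64(0.3698090032588294), np.float64(0.11053511318538828), 0.085]
pre t 25.83 p [0.3699 0.1101 0.085 ] q [-1.08  0.16  0.73  2.36 -0.18  0.67 -0.3 ] gap 0.0202 F [ 0.3 -0.2 -3.7] M [-0.41  0.05 -0.01]
```

View pics/i_z1.png

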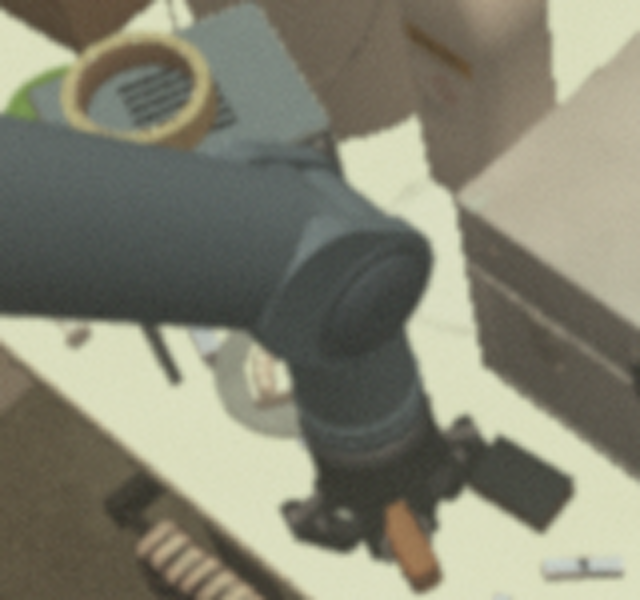

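View pics/i_z2.png

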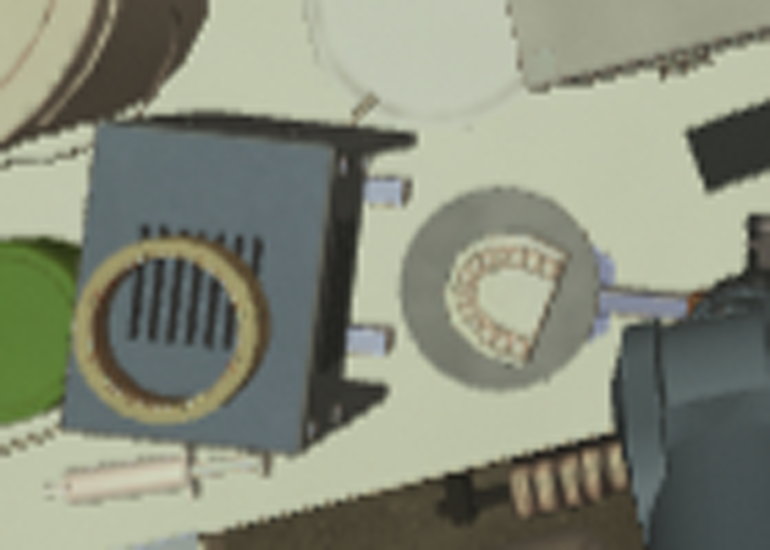

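View pics/i_w.png

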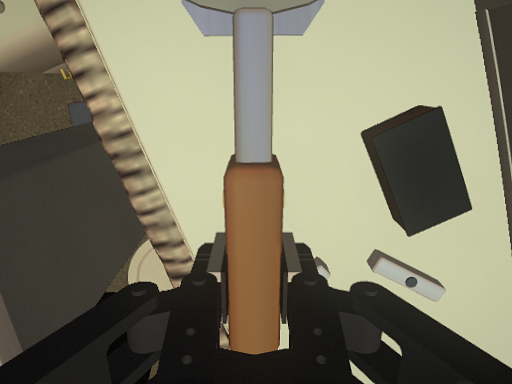

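```bash
python3 - <<'E'
from fit import *
c,s=np.cos(HY),np.sin(HY)
def loc(w): d=np.array(w)[:,:2]-H; return np.round(np.c_[d@[c,s],d@[-s,c]],4)
t=read_eef_pos()
print("tcp",loc([t]))
d=back("top",un([(503,288)],5.5,105,190),.071); print("disc",d,loc(d))
r=back("top",un([(411,178),(408,205),(395,326),(391,355)],5.5,105,190),.011); print("rails",loc(r))
r=back("top",un([(404,178),(400,205),(388,326),(384,355)],5.5,105,190),.022); print("rails top",loc(r))
# predicted pixels of rails in zoom
L=[(-.065,-.054,.022),(-.065,-.038,.022),(-.065,.038,.022),(-.065,.054,.022),(-.065,-.054,0),(-.065,.054,0),(-.065,-.083,0),(-.065,.083,0)]
W=[[H[0]+c*a-s*b,H[1]+s*a+c*b,z] for a,b,z in L]
print(np.round((proj("top",W)-[105,190]+.5)*5.5-.5))
E
python3 - <<'E'
import cv2
b=cv2.imread("pics/i_t.png")[210:275,150:190]
cv2.imwrite("pics/i_z3.png",cv2.resize(b,None,fx=9,fy=9,interpolation=cv2.INTER_NEAREST))
E
```

```text
tcp [[-2.952e-01 -1.000e-04]]
disc [[0.38134523 0.26658723 0.071     ]] [[-0.1385  0.0016]]
rails [[-0.065  -0.0524]
 [-0.065  -0.0357]
 [-0.0651  0.0388]
 [-0.0645  0.0566]]
rails top [[-0.0631 -0.0528]
 [-0.0624 -0.0362]
 [-0.0631  0.0376]
 [-0.0626  0.0553]]
[[407. 176.]
 [405. 203.]
 [391. 327.]
 [388. 353.]
 [415. 174.]
 [396. 348.]
 [420. 128.]
 [391. 395.]]
```

View pics/i_z3.png

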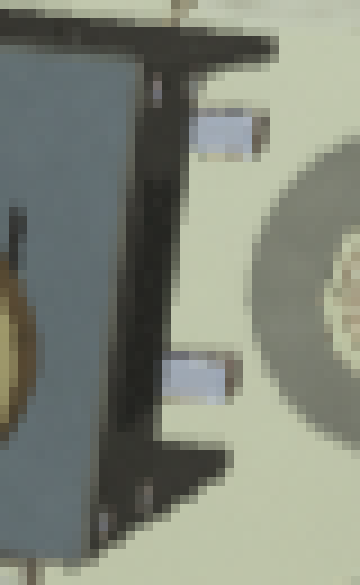

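Run:
```python
from h import *
movel(P(H,HY,-.295,.068),Q(HY),speed=.06); st("low")
movel(P(H,HY,-.156,.068),Q(HY),speed=.08); st("in")
snap("side","j_s"); snap("top","j_t"); snap("wrist","j_w")
a=cv2.imread("pics/j_s.png")[90:240,80:240]; b=cv2.imread("pics/j_t.png")[190:290,105:245]
cv2.imwrite("pics/j_z1.png",cv2.resize(a,None,fx=4,fy=4,interpolation=cv2.INTER_CUBIC))
cv2.imwrite("pics/j_z2.png",cv2.resize(b,None,fx=5.5,fy=5.5,interpolation=cv2.INTER_CUBIC))
```

```text
low t 26.42 p [0.3696 0.1102 0.0678] q [-1.05  0.22  0.71  2.37 -0.24  0.63 -0.25] gap 0.0204 F [ 0.8  0.3 -3.5] M [-0.5  -0.02  0.03]
in t 28.3 p [0.3814 0.2484 0.0679] q [-1.22  0.34  0.61  2.21 -0.31  0.68 -0.47] gap 0.0204 F [-0.2 -0.3 -4.3] M [-0.46  0.05 -0.  ]
```

View pics/j_z1.png

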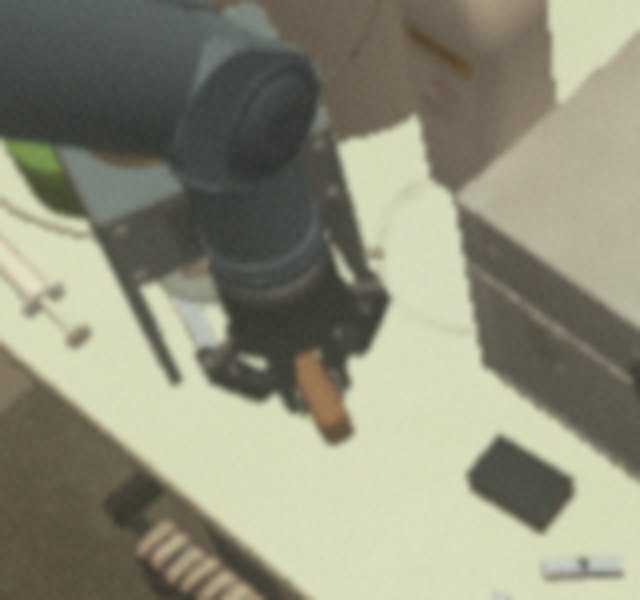

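View pics/j_w.png

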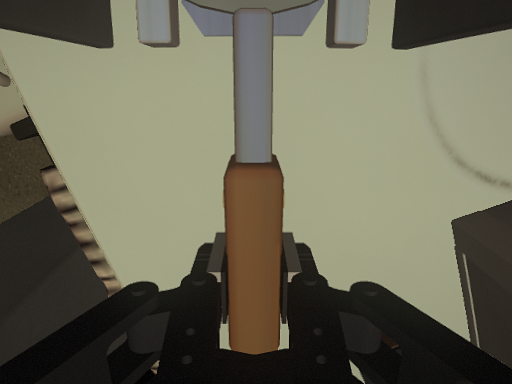

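Run:
```python
from h import *
c,s=np.cos(HY),np.sin(HY)
L=[(-.065,-.038,.022),(-.065,.038,.022),(-.065,-.038,0),(-.065,.038,0),(-.065,-.073,0),(-.065,.073,0)]
W=[[H[0]+c*a-s*b,H[1]+s*a+c*b,z] for a,b,z in L]
print(np.round(proj("wrist",W),1).tolist())
print(proj("wrist",P(H,HY,-.156+.157-.06,.068-.0249+.003+.0045)),proj("wrist",P(H,HY,-.156+.157-.06,.068-.0249+.003+.008)))
im=cv2.imread("pics/j_w.png")[0:60,100:420]; cv2.imwrite("pics/j_z3.png",cv2.resize(im,None,fx=2.5,fy=5))
```

```text
[[334.5, 45.1], [172.4, 45.2], [325.2, 49.3], [181.9, 49.4], [390.2, 50.3], [117.1, 50.5]]
[[253.22543467  20.25772448]] [[253.19543471  18.63354289]]
```

View pics/j_z3.png

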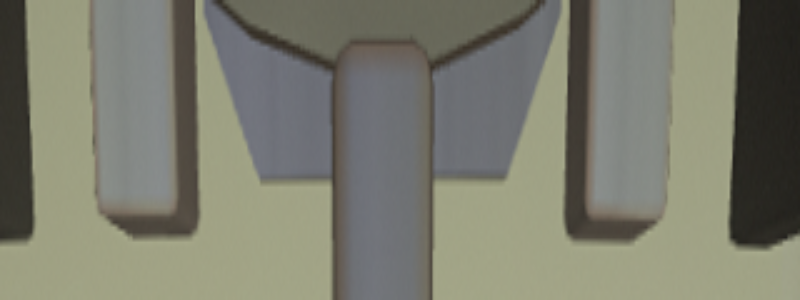

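Run:
```python
from h import *
movel(P(H,HY,-.1565,.048),Q(HY),speed=.04); st("a")
movel(P(H,HY,-.1565,.040),Q(HY),speed=.02); st("b")
movel(P(H,HY,-.1565,.034),Q(HY),speed=.03); st("c")
snap("wrist","k_w"); snap("side","k_s")
im=cv2.imread("pics/k_w.png")[0:60,100:420]; cv2.imwrite("pics/k_z3.png",cv2.resize(im,None,fx=2.5,fy=5))
```

```text
a t 29.1 p [0.3814 0.2484 0.0478] q [-1.19  0.38  0.58  2.22 -0.35  0.63 -0.43] gap 0.0204 F [-0.4 -0.7 -4.6] M [-0.45  0.06  0.02]
b t 29.65 p [0.3817 0.2489 0.0401] q [-1.18  0.4   0.57  2.22 -0.37  0.62 -0.42] gap 0.0203 F [-0.7  0.4 -1. ] M [-0.15  0.05  0.01]
c t 30.0 p [0.3812 0.2485 0.0337] q [-1.17  0.41  0.56  2.22 -0.38  0.61 -0.41] gap 0.0204 F [-0.3  0.4 -1. ] M [-0.1  -0.01  0.03]
```

View pics/k_z3.png

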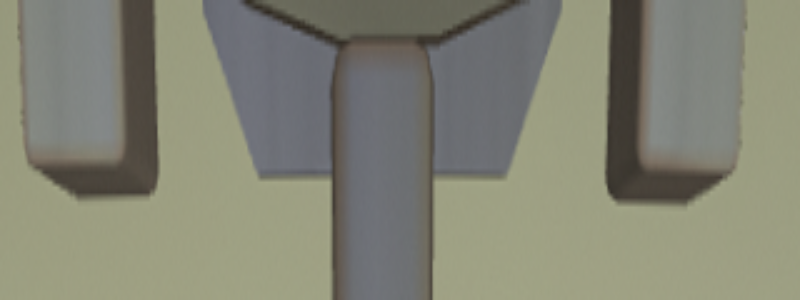

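Run:
```python
from h import *
movel(P(H,HY,-.20,.033),Q(HY),speed=.06); st("out1")
movel(P(H,HY,-.29,.033),Q(HY),speed=.12); st("out2")
snap("wrist","l_w"); snap("side","l_s"); snap("top","l_t")
a=cv2.imread("pics/l_s.png")[90:240,80:240]; b=cv2.imread("pics/l_t.png")[190:290,105:245]
cv2.imwrite("pics/l_z1.png",cv2.resize(a,None,fx=4,fy=4,interpolation=cv2.INTER_CUBIC))
cv2.imwrite("pics/l_z2.png",cv2.resize(b,None,fx=5.5,fy=5.5,interpolation=cv2.INTER_CUBIC))
```

```text
out1 t 30.98 p [0.378  0.2056 0.0331] q [-1.11  0.38  0.58  2.27 -0.37  0.58 -0.34] gap 0.0202 F [-0.7  0.2 -1.9] M [-0.05 -0.01 -0.05]
out2 t 31.88 p [0.3707 0.1163 0.0331] q [-0.97  0.31  0.61  2.37 -0.35  0.54 -0.16] gap 0.0206 F [ 0.3  0.2 -1.3] M [-0.09 -0.02 -0.01]
```

View pics/l_z1.png

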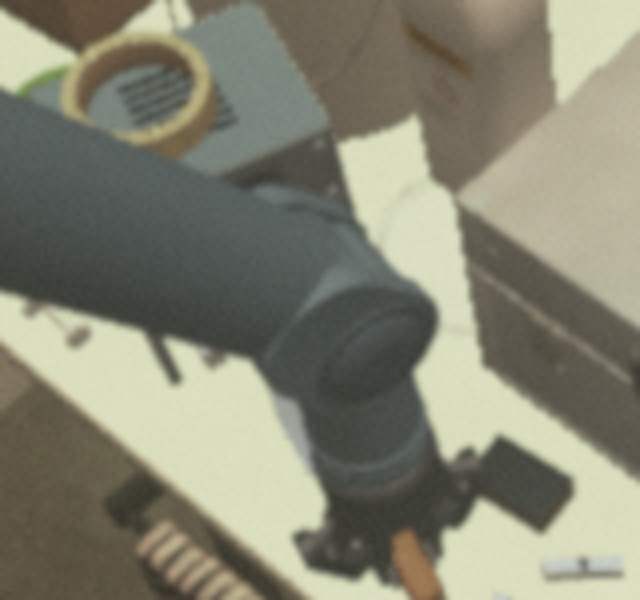

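View pics/l_z2.png

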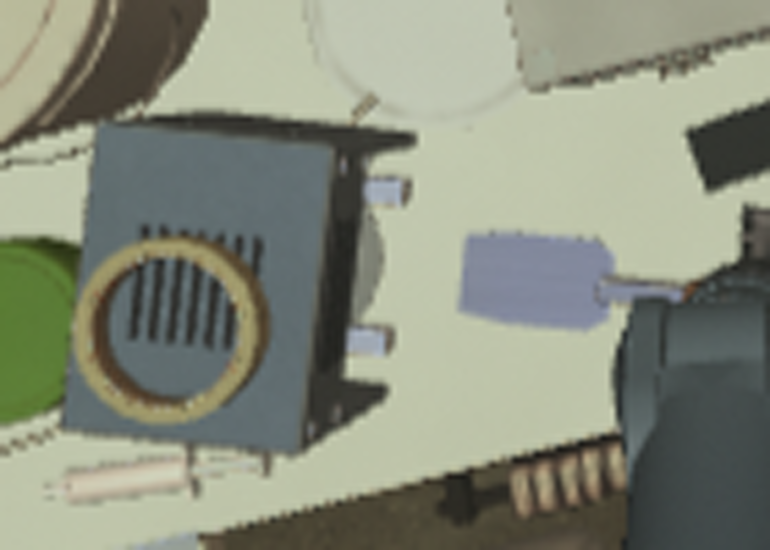

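View pics/l_w.png

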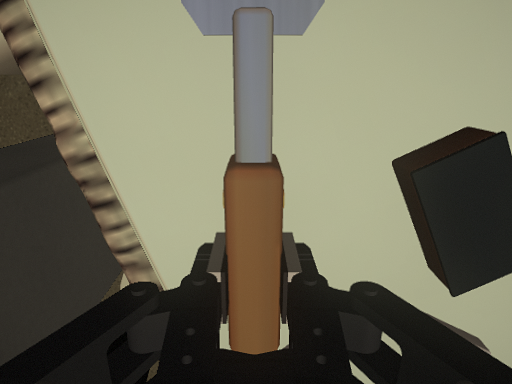

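Run:
```python
from fit import *
c,s=np.cos(HY),np.sin(HY)
w=back("top",un([(384,258)],5.5,105,190),.028)[0]; d=w[:2]-H; print("rim",d@[c,s],d@[-s,c])
movel(P(H,HY,-.29,.0245),Q(HY),speed=.04); st("down")
move_gripper(.035); st("open")
movel(P(H,HY,-.29,.10),Q(HY),speed=.15); st("up")
move_ptp([.40,-.08,.30],Q(HY)); st("away")
snap("wrist","m_w"); snap("side","m_s"); snap("top","m_t")
a=cv2.imread("pics/m_s.png")[80:280,80:280]; b=cv2.imread("pics/m_t.png")[190:290,105:245]
cv2.imwrite("pics/m_z1.png",cv2.resize(a,None,fx=3,fy=3,interpolation=cv2.INTER_CUBIC))
cv2.imwrite("pics/m_z2.png",cv2.resize(b,None,fx=5.5,fy=5.5,interpolation=cv2.INTER_CUBIC))
```

```text
rim -0.05752116623026038 -0.003881155572544877
down t 32.38 p [0.3709 0.1164 0.0248] q [-0.95  0.33  0.59  2.37 -0.38  0.52 -0.14] gap 0.0206 F [-1.1  0.5  7.3] M [-0.06  0.33  0.03]
open t 32.67 p [0.3701 0.1155 0.0243] q [-0.95  0.34  0.59  2.37 -0.38  0.52 -0.14] gap 0.035 F [ 0.  -0.3  0.3] M [ 0.05  0.02 -0.01]
up t 33.33 p [0.3698 0.1156 0.0997] q [-1.1   0.12  0.73  2.35 -0.13  0.71 -0.36] gap 0.0348 F [ 0.3 -0.1 -0.2] M [-0.01  0.02 -0.03]
away t 34.42 p [ 0.3992 -0.0787  0.2984] q [-0.66 -0.23  0.67  2.1   0.15  1.23 -0.14] gap 0.0354 F [-0.   0.3 -0.3] M [-0.03  0.05 -0.  ]
```

View pics/m_z1.png

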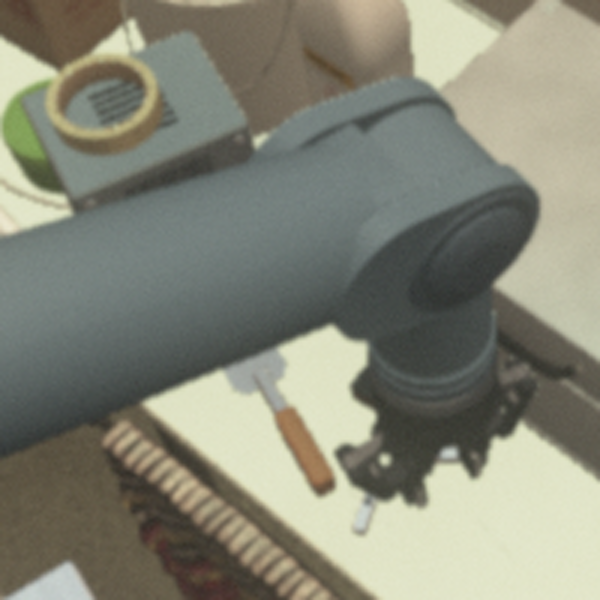

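View pics/m_z2.png

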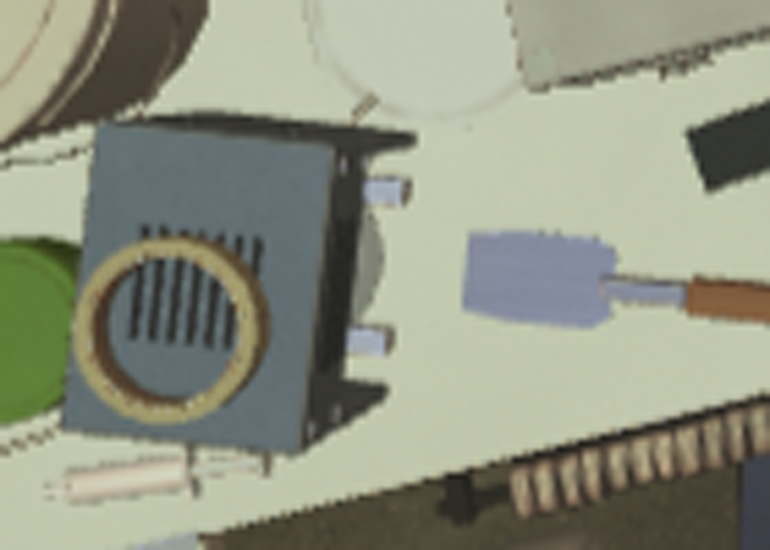

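View pics/m_w.png

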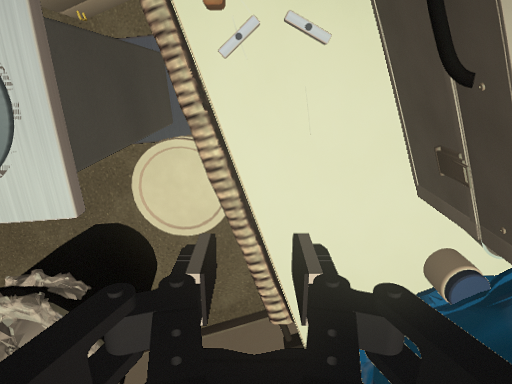

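Run:
```python
from h import *
for t in (40,50,60):
    q=(R.from_quat(Q(HY))*R.from_euler("y",-np.radians(t)))
    for sgn in (1,-1):
        q=(R.from_quat(Q(HY))*R.from_euler("y",sgn*np.radians(t)))
        zax=q.as_matrix()[:,2]
        for p in ([.40,-.02,.25],[.42,0.05,.25],[.45,-.05,.22]):
            k=inverse_kinematics(p,q.as_quat()); print(t,sgn,zax.round(2),p,None if k is None else np.round(k,2))
```

```text
40 1 [ 0.05  0.64 -0.77] [0.4, -0.02, 0.25] [-0.79  0.14  1.3   2.19 -0.77  1.36  0.79]
40 1 [ 0.05  0.64 -0.77] [0.42, 0.05, 0.25] [-0.91  0.04  1.21  2.21 -0.78  1.22  0.61]
40 1 [ 0.05  0.64 -0.77] [0.45, -0.05, 0.22] [-0.6   0.52  1.26  2.09 -1.02  1.56  1.03]
40 -1 [-0.05 -0.64 -0.77] [0.4, -0.02, 0.25] [-0.68  0.09  0.2   2.13  0.57  1.37 -0.81]
40 -1 [-0.05 -0.64 -0.77] [0.42, 0.05, 0.25] [-0.74  0.18  0.16  2.03  0.51  1.43 -0.86]
40 -1 [-0.05 -0.64 -0.77] [0.45, -0.05, 0.22] [-0.68  0.21  0.33  2.08  0.59  1.25 -0.74]
50 1 [ 0.06  0.76 -0.64] [0.4, -0.02, 0.25] [ 0.25  0.16  0.26  2.15 -0.83  1.39  0.83]
50 1 [ 0.06  0.76 -0.64] [0.42, 0.05, 0.25] [-0.88  0.63  1.5   2.22 -1.21  1.78  1.06]
50 1 [ 0.06  0.76 -0.64] [0.45, -0.05, 0.22] [-0.18  0.41  0.8   2.06 -0.98  1.53  1.01]
50 -1 [-0.06 -0.76 -0.64] [0.4, -0.02, 0.25] [-0.68  0.18  0.14  2.12  0.65  1.47 -0.91]
50 -1 [-0.06 -0.76 -0.64] [0.42, 0.05, 0.25] [-0.74  0.28  0.11  2.    0.59  1.53 -0.95]
50 -1 [-0.06 -0.76 -0.64] [0.45, -0.05, 0.22] [-0.66  0.29  0.24  2.07  0.69  1.35 -0.86]
60 1 [ 0.07  0.86 -0.5 ] [0.4, -0.02, 0.25] [ 0.32  0.26  0.26  2.15 -0.93  1.51  0.96]
60 1 [ 0.07  0.86 -0.5 ] [0.42, 0.05, 0.25] [ 0.36  0.23  0.04  2.18 -1.    1.38  0.87]
60 1 [ 0.07  0.86 -0.5 ] [0.45, -0.05, 0.22] [ 0.33  0.41  0.26  2.02 -0.95  1.52  0.99]
60 -1 [-0.07 -0.86 -0.5 ] [0.4, -0.02, 0.25] [-0.68  0.29  0.08  2.11  0.72  1.57 -1.  ]
60 -1 [-0.07 -0.86 -0.5 ] [0.42, 0.05, 0.25] [-0.74  0.37  0.05  1.98  0.66  1.64 -1.02]
60 -1 [-0.07 -0.86 -0.5 ] [0.45, -0.05, 0.22] [-0.66  0.39  0.19  2.05  0.77  1.46 -0.96]
```

Run:
```python
from h import *
q=(R.from_quat(Q(HY))*R.from_euler("y",np.radians(50))).as_quat()
move_ptp([.40,-.02,.26],q); st()
snap("wrist","n_w"); snap("side","n_s"); 
for n in ["clay_disc","plaster_cast","spatula","hood_seat"]:
    r=[(np.round(d["at"],1).tolist(),round(d["confidence"],2)) for d in tip_of("wrist",n)[:2]]; print(n,r,[np.round(back("wrist",d[0],dict(spatula=0,plaster_cast=.03).get(n,.022))[0],4).tolist() for d in r])
cv2.imwrite("pics/n_z1.png",cv2.resize(cv2.imread("pics/n_s.png")[80:280,80:280],None,fx=3,fy=3,interpolation=cv2.INTER_CUBIC))
```

```text
t 35.53 p [ 0.3999 -0.0194  0.2598] q [ 0.25  0.14  0.26  2.15 -0.82  1.4   0.81] gap 0.0348 F [ 0.   0.2 -0.2] M [-0.78  0.02 -0.01]
clay_disc [([229.8, 70.0], 0.76)] [[0.3944, 0.4142, 0.022]]
plaster_cast [([227.8, 68.8], 0.55)] [[0.3913, 0.4074, 0.03]]
spatula [([223.2, 190.2], 0.92)] [[0.3748, 0.1875, 0.0]]
hood_seat [] []
```

View pics/n_w.png

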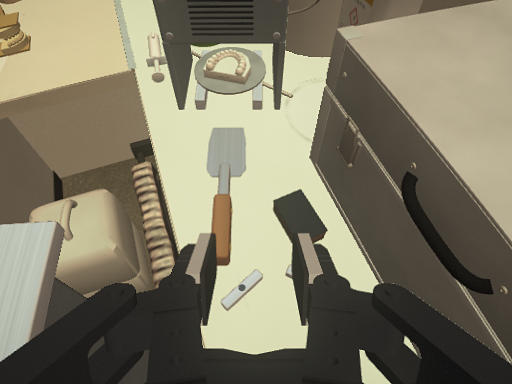

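View pics/n_z1.png

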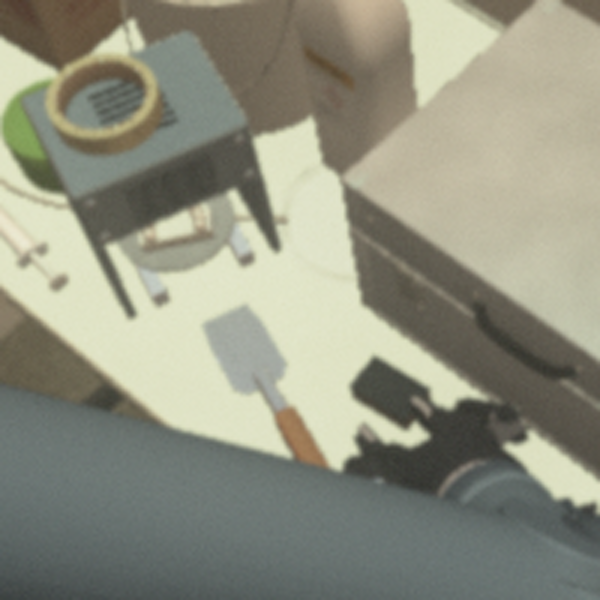

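Run:
```python
from h import *
c,s=np.cos(HY),np.sin(HY)
im=cv2.imread("pics/n_w.png"); p=camera_params("wrist")
def W(L): return [[H[0]+c*a-s*b,H[1]+s*a+c*b,z] for a,b,z in L]
a=np.linspace(0,2*np.pi,60)
k=4; big=cv2.resize(im[30:120,140:320],None,fx=k,fy=k,interpolation=cv2.INTER_CUBIC)
def dr(L,col,cl=False):
    u=((proj("wrist",W(L),p)-[140,30]+.5)*k-.5).round().astype(int); cv2.polylines(big,[u.reshape(-1,1,2)],cl,col,1)
dr([(.06*np.cos(t),.06*np.sin(t),.030) for t in a],(0,0,255),True)
for y in (-.054,-.038,.038,.054): dr([(-.065,y,.022),(.065,y,.022)],(0,255,0))
dr([(-.065,-.054,.022),(-.065,-.038,.022)],(0,255,0));dr([(-.065,.054,.022),(-.065,.038,.022)],(0,255,0))
cv2.imwrite("pics/n_o.png",big)
```

```text
(no output)
```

View pics/n_o.png

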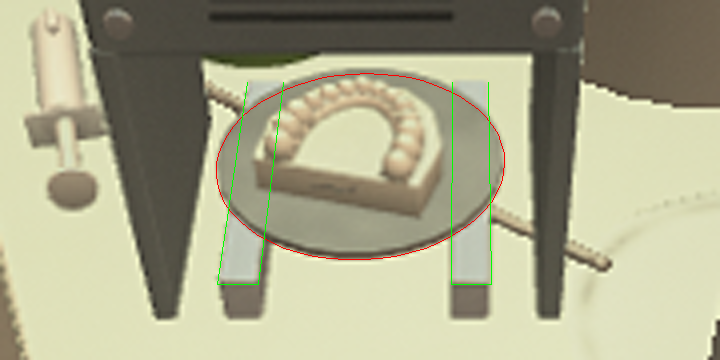

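Run:
```python
from h import *
snap("top","o_t"); st(); sign_off()
a=cv2.imread("pics/a_top.png")[190:260,225:260].astype(int);b=cv2.imread("pics/o_t.png")[190:260,225:260].astype(int)
print(np.abs(a-b).max(),np.abs(a-b).mean())
```

```text
t 35.88 p [ 0.4002 -0.0193  0.2605] q [ 0.25  0.14  0.26  2.15 -0.82  1.4   0.81] gap 0.0353 F [-0.2  0.8  0.6] M [-0.85  0.04 -0.02]
the job is handed in; nothing more can be done
130 10.463809523809523
```

View pics/o_t.png

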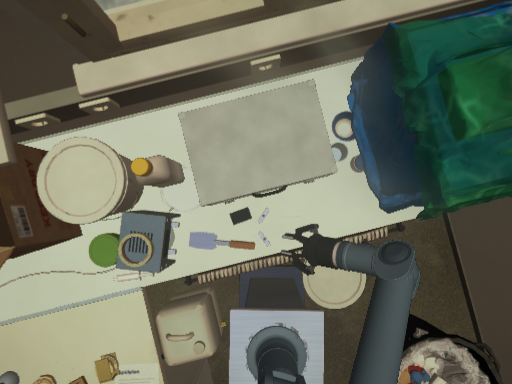

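The job is done and handed in at 35.9 s of the 72 s allowed.

**What I did:**
- I pulled the spatula out by its neck, turned it, laid it at the free place and let go.
- I took it again by the handle at 90 N and slid the blade under the disc.
- I carried the disc into the hood, lowered it onto the rails, drew the spatula out and laid it on the bench about 40 mm clear of the hood.

**Last checks:**
- **Disc and cast:** a tilted wrist view shows the disc on both rails, about 1–2 mm deeper than the estimated centre and within about 1 mm sideways. The cast is standing on it.
- **Load:** the load came off the wrist force reading as the disc was set down.
- **Spatula:** it lies on the bench with its blade pointing at the hood. The last top picture shows the gripper clear of everything.
- **Other things:** the block looks unmoved by eye in the top picture, as do the V stop, tumbler, jar and bowl. A pixel comparison of a crop around the block did differ, with a mean of about 10 grey levels. That crop also takes in the spatula handle and the emptied V stop, so it does not settle the matter; I ran it after handing in.

**One deviation:** the spatula's neck front met the disc rim when the blade tip was about 15 mm short of its planned depth. It pushed the disc into the V stop with about 26 N, so I backed off 2 mm and lifted from there. The disc therefore rode about 16–18 mm ahead of the blade's middle, and I corrected for that when placing it.

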